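Clamp a gem jar in the cam stand

ROBOT

A 7-joint arm with a two-finger parallel gripper is mounted at the origin on a cart in front of the work surface, level with it; the furniture and walls round the work are solid. World frame = base frame: x ahead of the robot, y to its left, z up, the work surface at z = 0. Lengths are in m, angles in rad, forces in N, time in s.
With the tool pointing down it reaches from about 0.4 to 0.85 m from the base axis. Payload 10.4 kg.
Tool frame: the origin (TCP) lies on the mounting face of the last link; the fingertips stand 173 mm ahead of it and the grasp point (between the pads) lies 155 mm ahead of it (manip.tip_extent is the distance from the TCP to the fingertips, in m); z points along the fingers, y is the line along which they close (so a half turn about z gives the same grasp; the last joint's range is limited). The gripper opens to 85 mm and grips with 20 to 120 N. Pads are 22 mm wide; open, the fingers measure 114 mm over their backs; the gripper's body (76 mm by 85 mm) begins 54 mm behind the grasp point. The pads swing forward as they close: fully open they stand 13 mm farther back than shut.
Start: joints at [1.105, 0.332, -0.065, 1.46, 0.022, 1.35, -0.088], TCP at [0.268, -0.565, 0.405] pointing down, gripper open.
Joint ranges: [-2.6, 2.6], [-0.5, 2.12], [-1.47, 1.34], [0.16, 2.42], [-1.27, 4.41], [0.06, 2.06], [-2.6, 2.6]. Speed limits (rad/s): [2.22, 2.22, 2.79, 2.79, 3.14, 3.14, 3.14].

INTERFACE

Orientations are given as a unit quaternion [x, y, z, w].
In Python, from workcell import manip gives the robot as it stands.
- The arm moves only by the tool move_arm, never from a script. Its argument "plan" is one flat list of numbers, 7 for each row, row after row: the turn, a rotation vector about the tool's x, y, z in rad, then the shift along the tool's x, y, z in m, then the finger opening in m, from 0 to 0.0854. In form: [ax, ay, az, dx, dy, dz, gripper, ax, ay, az, dx, dy, dz, gripper, ...]. A call has 1 to 12 rows; each row is the pose to reach, as a shift and turn from the pose commanded when the call began, along the tool's axes at that moment; what a row does not reach only later rows make up. A row lasts 1/8 s, in which the tool goes at most 62.5 mm and 10.7 degrees, less where a joint would pass 70% of its speed; a pose out of reach is approached as far as the arm can. A call with a gripper value outside its range is refused whole. The fingers move at their own pace and stop on an object; "squeeze" is the grip in N (left out, the last holds). Time passes only in rows, so rows that repeat a pose let the fingers close. It gives the time, the measured TCP pose, the force, the opening and the grip force at its end, in the units of the state.
- manip.get_obs(): the state, without advancing time (a new reading comes with each control period).
- manip.camera(name): name is "side" or "top"; returns a dict with "color" (384x512x3 uint8, red, green, blue), "fx", "fy", "cx", "cy" (pixels), "dist" ([k1, k2, p1, p2, k3] as OpenCV has them; the pictures are not rectified), "cam_to_world" (4x4, takes a point from camera to world coordinates). Camera axes: x right, y down, z forward; pixel columns grow to the right and rows downward; lengths in m; the calibration is good to about 2 mm. A picture is of the moment at which its call begins. There is no depth.
- manip.hand_in(): hands the job in; it is judged then, once.
Trained networks look in a picture, given as the dict that the camera call returned (one of the last four; its "shot" number tells which), for a name from the list of things; names that differ only in an ending like _2 or _b are one class to them, and where a whole thing is asked for, a point or a joint stands for the part that bears it (a point fixed in the world has none). Each returns a list of dicts, best first, with "conf" (0 to 1); they miss things now and then, are a little off and sometimes report something else, mostly with a low value. They report only what shows in the picture. A call takes as long as a camera call. They do not tell look-alikes from the thing itself.
- manip.look_for(picture, label): "position" ([x, y, z] in m, in the coordinates of the camera as it stood for that picture, good to about 4 mm: the middle of the surface that is visible of it).
- manip.silhouettes(picture, label): "pixels" (384x512 bool, what is visible of it).
- manip.tip_of(picture, label): "position" ([x, y, z] in m, in the coordinates of the camera as it stood for that picture, good to about 4 mm: a listed point, or the origin of a listed thing).
The state is a dict: "clock": time; "joint_pos": joint angles; "joint_velocities": joint speeds; "tau": joint torques, N m; "position": TCP position; "ee_rot": TCP orientation; "ft_force": force on the tool from outside, world axes, zero at the start; "torque": the same for the moment, N m; "grip_width": opening from 0.0 (shut) to 1.0 (fully open); "grasp_force": force on a finger pad.
Only numpy, scipy, OpenCV 4.12 (cv2) and the standard library are available. Lean on these libraries where they do the work, as an engineer would, in place of code of your own. Each camera call takes 0.05 s, during which the arm holds its last target. There are 200 camera calls.

TASK

Set the gem jar with the blue stone upright on the cork seat of the viewing stand and let go of it, then turn the stand's eccentric cam knob clockwise until its lobe bears on the jar and holds it in the sprung V jaw with a light clamping force of about 8 N, and let go of the knob. The jar is thin plastic: never press it hard, and leave the other jars and the loose stones where they are.

Things in the scene. Friction and masses are not known exactly. Their poses are not given: they have to be found in the camera images.
- stand: Viewing stand, fixed: grey metal plate 190 x 90 mm, its top 12 mm above the table. Origin at the centre of its underside (table height), z up, x along its length from the cam (axis at x = -39, y = -20 mm) to the sprung white V jaw (30 mm across the mouth, top 32 mm above the table, opening towards the cam) and its dark carriage (36 mm above the table, from x = 30 mm on).
- jaw_nominal (a point): A fixed point of the stand (x = 2.5 mm, y = 0), 18 mm high: where a jar's centre would lie in the unloaded V jaw on average. The real place is up to 4 mm either way along the stand's x, as the last user left it, so where the cam begins to bear must be felt (rising torque on the knob). The jaw yields on a spring along x: from 3 N, then 5 N more per mm, up to 7 mm.
- seat (a point): Centre of the 31 mm cork seat on top of the plate (12 mm above the table), at x = -5 mm, y = 0 of the stand. A jar centred here, within 2.5 mm, stands free between the backed-off cam and the V jaw; the cam later pushes it along the plate into the V.
- cam: Eccentric cam on a vertical axis: brass disc, radius 26 mm, its centre 13 mm off the axis, 14 to 22 mm above the table, with a black bar knob fixed on top. Origin on the turning axis at table height, z up, x towards the lobe (red line on the knob). It turns clockwise seen from above to clamp. It stays where it is left. The polished disc slides on the jar.
- lobe (a point): Tip of the cam's lobe, 39 mm from the axis, 18 mm above the table. t = clockwise angle of the lobe from straight away from the jar (the stand's -x): 0.6 to 0.7 rad at the start; the cam reaches about 25 - 13 cos t mm from its axis towards the jar. It bears on the jar in the V from t = 1.25 to 1.95 on, then about 5 N more per 0.1 rad.
- knob_grip (a point): Grip point of the bar knob, on the cam's axis 56 mm above the table. The bar is 40 mm long (cam's x), 12 mm thick (cam's y), from 40 to 64 mm above the table. Pinch it across its thickness; the jar beside it reaches 34 mm above the table. Turning free takes about 0.16 N m (dry friction); at 8 N clamping about 0.12 N m more.
- jar_blue: The gem jar to clamp: round, black base with a clear lid over a blue stone, 33 mm diameter, 22 mm tall, loose. Origin at the centre of its underside, z up.
- jar_blue_center (a point): Centre of the blue jar, 11 mm above its underside. Pinch it across its diameter.
- jar_green: Bystander: same jar with a green stone; origin at the centre of its underside.
- jar_peach: Bystander: same jar with a peach coloured stone; origin at the centre of its underside.
- aqua_stone: Bystander: loose polished blue-grey palm stone 38 x 30 x 22 mm; origin at the centre of its underside.
- jasper_stone: Bystander: loose polished red-brown palm stone 48 x 35 x 24 mm; origin at the centre of its underside.
Mind the look-alikes: they are no part of the job. Leave any turquoise look-alike of the jar_blue alone. There is more than one size of the stand; the one meant has the size given above.

How it is judged:
On the way, in this order (a step that is already met when the one before it is completed fails the run):
1. the blue jar stands upright on the seat of the stand, let go, not yet clamped (under 2 N) (horizontal distance between jar_blue_center and seat below 0.012 m and z of jar_blue_center in the frame of stand below 0.026 m and angle between jar_blue's own z axis and vertical below 0.1 rad and contact force between jar_blue and the fingers below 0.1 N and contact force between jar_blue and cam below 2 N), for 0.2 s.
2. the cam bears on the jar with more than 5 N (contact force between jar_blue and cam above 5 N), for 0.2 s.
At the end, for the whole second after the job is handed in: The blue jar stands upright (within 0.1 rad) and at rest on the stand's plate, held between cam and V jaw (its centre within 6 mm of the stand's x axis and between x = -4 and +14 mm), and the cam presses on it with 5 to 11.5 N (contact force between jar_blue and cam between 5 and 11.5 N and x of jar_blue_center in the frame of stand between -0.004 and 0.014 m and y of jar_blue_center in the frame of stand between -0.006 and 0.006 m and z of jar_blue_center in the frame of stand below 0.026 m and angle between jar_blue's own z axis and vertical below 0.1 rad and linear speed of jar_blue below 0.01 m/s); the robot touches nothing.
It fails at once if the cam presses on the blue jar with more than 18 N (contact force between jar_blue and cam above 18 N).
It fails at once if another jar or a loose stone is moved by more than 20 mm (distance of any of jar_green, jar_peach, aqua_stone, jasper_stone from where it was at the start of the episode above 0.02 m).
It also fails if it takes over 72 s, if anything falls off the work surface, if the arm or the gripper's body presses on something with over 40 N, if the wrist force passes 120 N, or if a joint passes its speed limit or range.

## Working session

There is one attempt and no reset: what is moved stays moved. The work goes in short steps, Python scripts to look and compute and a tool call to move; the robot and the scene stay as the last step left them, time stands still between calls to the robot, and variables do not carry over. Pictures are saved under pics/ and viewed, at most 10 in all, crops included, and the job is handed in when it is done.

Besides the shell and the picture viewer there is one more tool, called after "Call:" as name(argument=value, ...), one argument or row to a line, values as JSON. move_arm: Moves the arm, as the interface text tells. Its arguments: {"type":"object","properties":{"plan":{"type":"array","items":{"type":"number"}},"squeeze":{"type":"number"}},"required":["plan"]}

```bash
ls; mkdir -p pics; cat > h.py <<'E'
import numpy as np, cv2, json
from scipy.spatial.transform import Rotation as R
from workcell import manip
def w(p,pos): return (p["cam_to_world"]@np.r_[pos,1])[:3]
def save(p,n,box=None,s=1):
    im=p["color"]
    if box: im=im[box[1]:box[3],box[0]:box[2]]
    cv2.imwrite(f"pics/{n}.png",cv2.resize(im[:,:,::-1],None,fx=s,fy=s,interpolation=cv2.INTER_CUBIC))
def K(p): return np.array([[p["fx"],0,p["cx"]],[0,p["fy"],p["cy"]],[0,0,1]]),np.array(p["dist"])
def px(p,pts):
    T=np.linalg.inv(p["cam_to_world"]);k,d=K(p)
    return cv2.projectPoints(np.atleast_2d(pts).astype(float),cv2.Rodrigues(T[:3,:3])[0],T[:3,3],k,d)[0][:,0]
def ray(p,uv,z):
    k,d=K(p);n=cv2.undistortPoints(np.array(uv,float).reshape(-1,1,2),k,d)[:,0]
    T=p["cam_to_world"];v=np.c_[n,np.ones(len(n))]@T[:3,:3].T;o=T[:3,3]
    return o+v*((z-o[2])/v[:,2])[:,None]
E
python3 - <<'E'
from h import *
for c in("top","side"):
    p=manip.camera(c);save(p,c+"0",None,1.5)
    print(c,p["cam_to_world"].round(3).tolist(),p["fx"])
    for l in("stand","seat","knob_grip","lobe","jaw_nominal","jar_blue_center","jar_green","jar_peach","aqua_stone","jasper_stone"):
        for r in manip.tip_of(p,l)[:3]:
            q=w(p,r["position"]);print(l,round(r["conf"],2),q.round(3),px(p,q)[0].round())
o=manip.get_obs();print(o)
E
```

```text
pics
top [[0.009, -0.997, 0.072, 0.499], [-1.0, -0.01, -0.017, 0.042], [0.017, -0.072, -0.997, 1.269], [0.0, 0.0, 0.0, 1.0]] 445.93655105309745
stand 0.93 [ 0.745  0.182 -0.002] [205. 138.]
stand 0.91 [ 0.485  0.134 -0.001] [221. 228.]
seat 0.7 [0.744 0.175 0.018] [207. 137.]
seat 0.56 [0.485 0.13  0.011] [222. 229.]
knob_grip 0.75 [0.76  0.123 0.079] [224. 127.]
knob_grip 0.63 [0.491 0.087 0.055] [236. 227.]
lobe 0.96 [0.747 0.066 0.023] [245. 136.]
lobe 0.72 [0.458 0.066 0.017] [244. 238.]
jaw_nominal 0.94 [0.487 0.134 0.02 ] [220. 228.]
jaw_nominal 0.75 [0.746 0.183 0.023] [204. 136.]
jar_blue_center 0.62 [ 0.465 -0.106  0.012] [305. 237.]
jar_blue_center 0.59 [ 0.406 -0.157  0.008] [324. 258.]
jar_blue_center 0.56 [ 0.488 -0.031  0.009] [279. 228.]
jar_green 0.42 [ 0.475 -0.257  0.003] [358. 233.]
jar_green 0.15 [0.488 0.088 0.058] [236. 228.]
jar_peach 0.57 [ 0.539 -0.193  0.002] [336. 211.]
aqua_stone 0.64 [ 0.472 -0.254  0.002] [357. 234.]
jasper_stone 0.52 [0.461 0.349 0.002] [143. 237.]
side [[-0.956, -0.187, 0.227, 0.272], [-0.294, 0.553, -0.78, 1.122], [0.021, -0.812, -0.5
[... 988 characters left out ...]
pos': array([ 1.10539474,  0.33218974, -0.06466462,  1.46010105,  0.02164532,
        1.34986145, -0.08849586]), 'joint_velocities': array([ 0.00063242,  0.00158265,  0.0009876 ,  0.00134507, -0.00126679,
       -0.00048529,  0.00087057]), 'tau': array([ 1.28813732e-03, -6.25229287e+01,  4.98929399e-02, -3.91822064e+01,
        1.66004919e-02,  1.90729443e-03,  1.28083221e-05]), 'position': array([ 0.26779028, -0.56473744,  0.40474336]), 'ee_rot': array([ 9.75592564e-01,  2.19588581e-01, -8.13951700e-07,  7.10024845e-05]), 'ft_force': array([ 0.10063498, -0.9573461 ,  0.5358613 ]), 'torque': array([-0.00372291,  0.00795999, -0.0644091 ]), 'grasp_force': 0.0, 'grip_width': 0.9974082545195867}
```

View pics/top0.png

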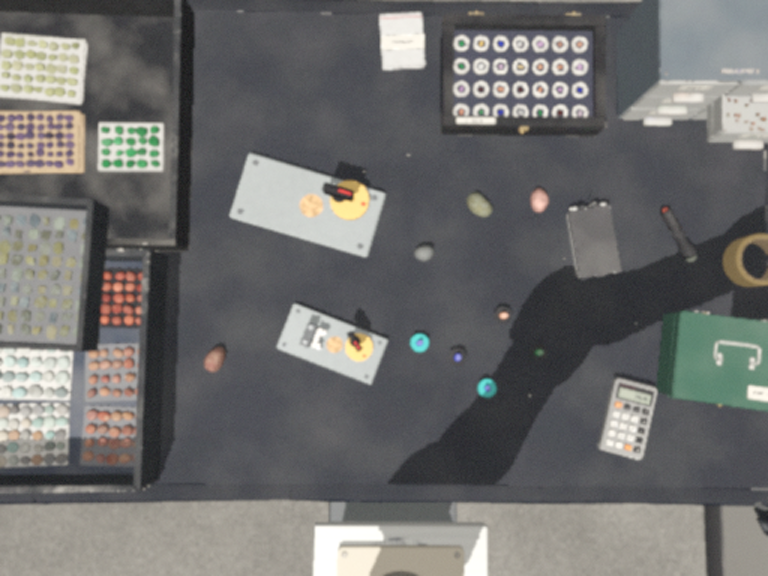

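```bash
python3 - <<'E'
from h import *
p=manip.camera("side");a=p["color"][150:250,225:350];b=manip.camera("top");b=b["color"][190:290,205:370]
im=np.hstack([cv2.resize(x,None,fx=400/100*.68,fy=400/100*.68,interpolation=3) for x in(a,b)])
cv2.imwrite("pics/crop1.png",im[:,:,::-1]);print(im.shape)
E
```

```text
(272, 789, 3)
```

View pics/crop1.png

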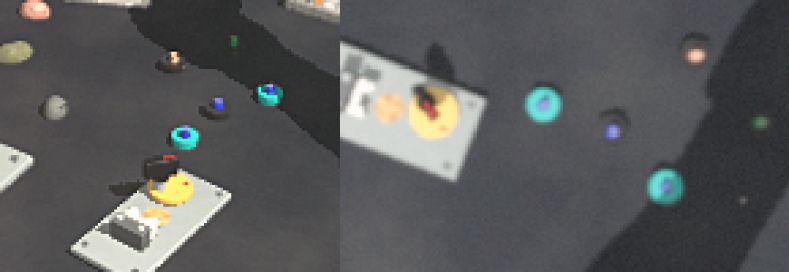

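Top view: black‑based blue jar at (305,237). Lookalikes: turquoise jars at (279,228) and (324,258), peach (336,211), green (358,233). The stands are at (221,228), about 187 mm long with a white V jaw, so the right one, and at (205,138), too large. The crop confirms that (305,237) has a black base and a blue stone.

```bash
python3 - <<'E'
from h import *
from scipy.optimize import minimize
P={c:manip.camera(c) for c in("top","side")}
S={}
for c,p in P.items():
    k=px(p,[.485,.132,.01])[0]; j=px(p,[.462,-.105,.01])[0]
    for l,t in(("stand",k),("jar_blue",j)):
        for r in manip.silhouettes(p,l):
            m=r["pixels"];v,u=np.nonzero(m);d=np.hypot(u.mean()-t[0],v.mean()-t[1])
            if d<10 and (c,l) not in S: S[c,l]=m;print(c,l,r["conf"],m.sum(),d.round(1))
def hull(p,pts):
    z=8;m=np.zeros((384*z//2,512*z//2),np.uint8);h=cv2.convexHull((px(p,pts)*4).astype(np.float32))
    cv2.fillPoly(m,[h.round().astype(np.int32)],1);return cv2.resize(m.astype(np.float32),(512,384),interpolation=cv2.INTER_AREA)
def plate(a):
    c,s=np.cos(a[2]),np.sin(a[2]);b=np.array([[x,y,z] for x in(-.095,.095) for y in(-.045,.045) for z in(0,.012)])
    return np.c_[a[0]+c*b[:,0]-s*b[:,1],a[1]+s*b[:,0]+c*b[:,1],b[:,2]]
th=np.linspace(0,2*np.pi,40)
def cyl(a): return np.vstack([np.c_[a[0]+.0165*np.cos(th),a[1]+.0165*np.sin(th),0*th+z] for z in(0,.022)])
for l,f,x0 in(("stand",plate,[.485,.132,1.17]),("jar_blue",cyl,[.462,-.105])):
    for cs in(["top"],["side"],["top","side"]):
        cs=[c for c in cs if (c,l) in S]
        if not cs: continue
        g=lambda a:sum(np.abs(hull(P[c],f(a))-S[c,l]).sum() for c in cs)
        sx=np.vstack([x0]+[np.array(x0)+d for d in np.diag([.008,.008,.08][:len(x0)])])
        r=minimize(g,x0,method="Nelder-Mead",options=dict(initial_simplex=sx,xatol=1e-4,fatol=.1));print(l,cs,r.x.round(4),round(r.fun,1))
p=P["top"];
for l in("jar_blue_center","knob_grip","lobe"):
    for c,p in P.items(): print(l,c,[w(p,r["position"]).round(3).tolist() for r in manip.tip_of(p,l)])
E
```

```text
top stand 0.67 2024 1.1
side stand 0.95 1241 0.4
side jar_blue 0.43 58 0.3
stand ['top'] [0.4842 0.1306 1.2147] 237.3
stand ['side'] [0.4839 0.1291 1.223 ] 281.9
stand ['top', 'side'] [0.484  0.1307 1.2114] 524.3
jar_blue ['side'] [ 0.4606 -0.1049] 36.8
jar_blue ['side'] [ 0.4606 -0.1049] 36.8
jar_blue_center top [[0.464, -0.105, 0.012], [0.405, -0.161, 0.01], [0.49, -0.032, 0.011]]
jar_blue_center side [[0.458, -0.104, 0.014], [0.405, -0.158, 0.014], [0.484, -0.033, 0.014]]
knob_grip top [[0.491, 0.09, 0.058], [0.758, 0.122, 0.074], [0.54, -0.188, 0.004]]
knob_grip side [[0.758, 0.122, 0.078], [0.491, 0.087, 0.056]]
lobe top [[0.743, 0.068, 0.023], [0.457, 0.063, 0.015]]
lobe side [[0.744, 0.065, 0.027], [0.452, 0.074, 0.018]]
```

```bash
cat >> h.py <<'E'
def go(x,y,z,yaw_deg):
    "turn and shift (tool axes) that bring the TCP to x,y,z pointing down, closing line at yaw_deg"
    o=manip.get_obs();q=R.from_quat(o["ee_rot"]);a=np.radians(yaw_deg)
    ty=np.array([np.cos(a),np.sin(a),0]);tz=np.array([0,0,-1.]);t=R.from_matrix(np.c_[np.cross(ty,tz),ty,tz])
    print("turn",(q.inv()*t).as_rotvec().round(4),"shift",q.inv().apply(np.array([x,y,z])-o["position"]).round(4),"t",o["clock"],o["position"].round(4),o["ft_force"].round(1),o["torque"].round(3),o["grip_width"],o["grasp_force"])
E
python3 -c "
from h import *
print(manip.tip_extent);go(.462,-.1045,.28,-12)"
```

```text
0.1734
turn [ 1.000e-04  0.000e+00 -9.186e-01] shift [ 0.3727 -0.3326  0.1247] t 1.8 [ 0.2678 -0.5647  0.4047] [ 0.2  0.1 -0.2] [-0.029  0.013 -0.039] 0.9956469550561211 0.0
```

Call:
move_arm(
  plan=[0,0,-0.918,0.373,-0.333,0.125,0.06,0,0,-0.918,0.373,-0.333,0.125,0.06,0,0,-0.918,0.373,-0.333,0.125,0.06,0,0,-0.918,0.373,-0.333,0.125,0.06,0,0,-0.918,0.373,-0.333,0.125,0.06,0,0,-0.918,0.373,-0.333,0.125,0.06,0,0,-0.918,0.373,-0.333,0.125,0.06,0,0,-0.918,0.373,-0.333,0.125,0.06,0,0,-0.918,0.373,-0.333,0.125,0.06,0,0,-0.918,0.373,-0.333,0.125,0.06,0,0,-0.918,0.373,-0.333,0.125,0.06,0,0,-0.918,0.373,-0.333,0.125,0.06],
  squeeze=20,
)

```text
clock: 3.3
position: [0.4619, -0.1053, 0.28]
ee_rot: [0.778, 0.628, -0.0, 0.0]
ft_force: [-0.2, 0.0, 0.3]
grip_width: 0.702
grasp_force: 0.0
```

```bash
python3 -c "
from h import *
go(.462,-.1045,.18,-12)
p=manip.camera('side');save(p,'s1',(245,110,365,210),5)
print(px(p,[[.462,-.1045,.011],[.462,-.1045,.11]])-[245,110])"
```

```text
turn [ 0.0005  0.0005 -0.0027] shift [ 0.0008 -0.0001  0.1   ] t 3.3 [ 0.4619 -0.1053  0.28  ] [-0.2  0.   0.3] [-0.014  0.048  0.016] 0.7018066940113813 0.0
[[59.09098975 79.20982336]
 [61.52496862 54.95993206]]
```

View pics/s1.png

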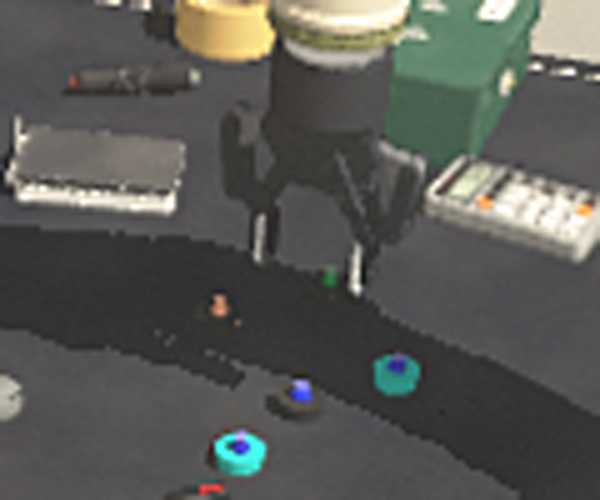

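Call:
move_arm(
  plan=[0,0,0,0.001,0,0.05,0.06,0,0,0,0.001,0,0.09,0.06,0,0,0,0.001,0,0.104,0.06,0,0,0,0.001,0,0.104,0.06,0,0,0,0.001,0,0.104,0.045,0,0,0,0.001,0,0.104,0.035,0,0,0,0.001,0,0.104,0.028,0,0,0,0.001,0,0.104,0.028,0,0,0,0.001,0,0.104,0.028,0,0,0,0.001,0,0.104,0.028],
  squeeze=20,
)

```text
clock: 4.6
position: [0.4629, -0.1032, 0.177]
ee_rot: [0.777, 0.629, 0.0, 0.001]
ft_force: [-1.4, 0.1, 7.1]
grip_width: 0.365
grasp_force: 19.2
```

```bash
python3 -c "
from h import *
go(.4823,.1258,.26,-12)"
```

```text
turn [ 0.002   0.0006 -0.0007] shift [ 0.228  -0.0287 -0.0832] t 4.6 [ 0.4629 -0.1032  0.177 ] [-1.4  0.1  7.1] [0.082 0.476 0.048] 0.36512906546518753 19.189990668065633
```

Call:
move_arm(
  plan=[0,0,0,0,0,-0.03,0.028,0,0,0,0,0,-0.07,0.028,0,0,0,0,0,-0.095,0.028,0,0,0,0.05,-0.006,-0.095,0.028,0,0,0,0.1,-0.012,-0.095,0.028,0,0,0,0.15,-0.019,-0.095,0.028,0,0,0,0.2,-0.025,-0.095,0.028,0,0,0,0.228,-0.029,-0.095,0.028,0,0,0,0.228,-0.029,-0.095,0.028,0,0,0,0.228,-0.029,-0.095,0.028,0,0,0,0.228,-0.029,-0.095,0.028],
)

```text
clock: 5.98
position: [0.4817, 0.1247, 0.2708]
ee_rot: [0.778, 0.628, -0.0, 0.0]
ft_force: [-0.1, -0.2, -0.1]
grip_width: 0.359
grasp_force: 20.3
```

```bash
python3 - <<'E'
from h import *
go(.4823,.1258,.191,-12)
p=manip.camera('side');t=manip.camera('top')
a=p["color"][135:255,225:325];b=t["color"][190:310,190:290]
im=np.hstack([cv2.resize(x,None,fx=4,fy=4,interpolation=3) for x in(a,b)])
cv2.imwrite("pics/s2.png",im[:,:,::-1])
for q in(p,t):
    o=manip.get_obs();print([w(q,r["position"]).round(4).tolist() for r in manip.tip_of(q,"jar_blue_center")],px(q,o["position"]-[0,0,.166]))
    print("seat",[w(q,r["position"]).round(4).tolist() for r in manip.tip_of(q,"seat")])
E
```

```text
turn [ 0.0003  0.0007 -0.0025] shift [0.0012 0.0004 0.0798] t 5.975 [0.4817 0.1247 0.2708] [-0.1 -0.2 -0.1] [0.029 0.004 0.027] 0.35856207379902016 20.257326965220273
[[0.4036, -0.1571, 0.0105], [0.4808, 0.1224, 0.1089]] [[283.67440802 205.03601552]]
seat [[0.4828, 0.1261, 0.0103], [0.7445, 0.1713, 0.0196]]
[[0.4899, -0.0327, 0.0119], [0.4042, -0.1585, 0.0094]] [[220.7253586  230.33569928]]
seat [[0.7433, 0.1728, 0.0186], [0.4802, 0.1269, 0.0132]]
```

View pics/s2.png

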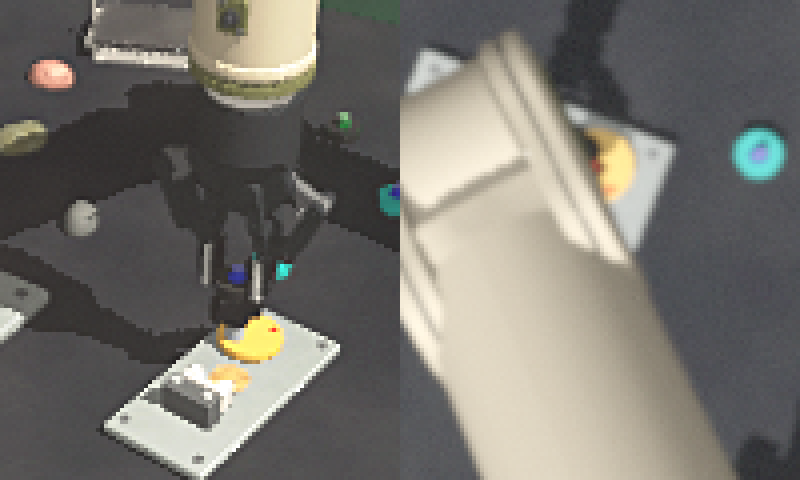

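Call:
move_arm(
  plan=[0,0,0,0.0025,0,0.035,0.028,0,0,0,0.0025,0,0.06,0.028,0,0,0,0.0025,0,0.072,0.028,0,0,0,0.0025,0,0.078,0.028,0,0,0,0.0025,0,0.08,0.028,0,0,0,0.0025,0,0.081,0.028,0,0,0,0.0025,0,0.081,0.028],
)

```text
clock: 7.15
position: [0.4822, 0.1285, 0.1901]
ee_rot: [0.777, 0.629, 0.0, 0.0]
ft_force: [0.3, -0.4, 0.2]
grip_width: 0.365
grasp_force: 20.3
```

```bash
python3 - <<'E'
from h import *
go(.4823,.1258,.191,-12)
p=manip.camera('side');save(p,"s3",(245,170,325,250),7)
E
```

```text
turn [ 0.0008 -0.0001 -0.0006] shift [-0.0026  0.0006 -0.0009] t 7.15 [0.4822 0.1285 0.1901] [ 0.3 -0.4  0.2] [ 0.029 -0.033  0.028] 0.36537385899905245 20.256017631618306
```

View pics/s3.png

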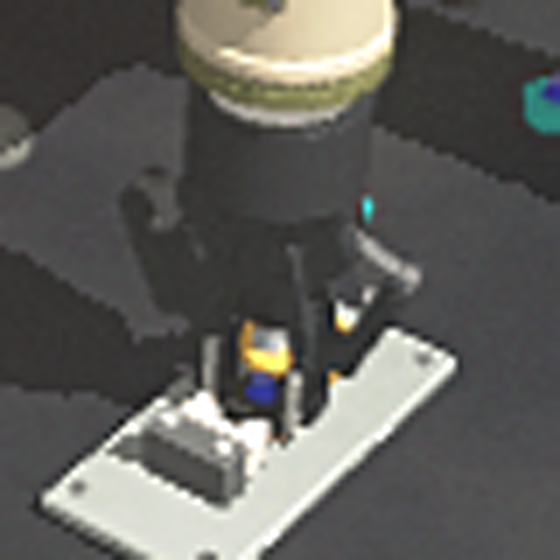

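Call:
move_arm(
  plan=[0,0,0,-0.001,0,0.0012,0.028,0,0,0,-0.001,0,0.0012,0.028,0,0,0,-0.001,0,0.0012,0.034,0,0,0,-0.001,0,0.0012,0.04,0,0,0,-0.001,0,0.0012,0.052,0,0,0,-0.001,0,0.0012,0.052],
)

```text
clock: 7.95
position: [0.4818, 0.1274, 0.1885]
ee_rot: [0.777, 0.629, -0.0, 0.0]
ft_force: [1.4, 0.4, 0.9]
grip_width: 0.609
grasp_force: 0.0
```

Call:
move_arm(
  plan=[0,0,0,0,0,-0.01,0.052,0,0,0,0,0,-0.03,0.052,0,0,0,0,0,-0.07,0.052,0,0,0,0,0,-0.1,0.052,0,0,0,0,0,-0.1,0.052],
)

```text
clock: 8.57
position: [0.4826, 0.1279, 0.2913]
ee_rot: [0.777, 0.629, 0.002, 0.001]
ft_force: [-0.0, 0.1, -1.0]
grip_width: 0.606
grasp_force: 0.0
```

```bash
python3 - <<'E'
from h import *
p=manip.camera('side');save(p,"s4",(240,160,320,250),6.5)
go(.49,.0875,.29,120)
for l in("jar_blue_center","knob_grip","lobe","seat"):
    print(l,[w(p,r["position"]).round(4).tolist() for r in manip.tip_of(p,l)])
E
```

```text
turn [ 1.7000e-03  2.6000e-03 -2.3045e+00] shift [-0.0375  0.0161 -0.0002] t 8.625 [0.4821 0.1276 0.2897] [-0.5 -0.1 -1. ] [-0.006 -0.005  0.   ] 0.6142240615493458 0.0
jar_blue_center [[0.4039, -0.1571, 0.0109], [0.4818, 0.1288, 0.0244], [0.4853, -0.0327, 0.0122]]
knob_grip [[0.493, 0.0855, 0.0582], [0.7554, 0.1213, 0.0823]]
lobe [[0.7466, 0.0639, 0.0265], [0.4533, 0.0736, 0.0211], [0.65, -0.0389, 0.0005]]
seat [[0.4805, 0.1271, 0.0101], [0.7426, 0.1735, 0.0177], [0.4927, 0.0893, 0.0596]]
```

View pics/s4.png

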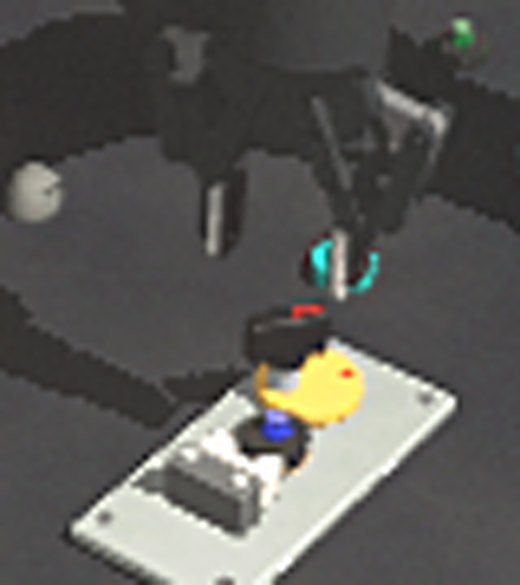

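Call:
move_arm(
  plan=[0,0,-2.3,-0.0375,0.016,0,0.045,0,0,-2.3,-0.0375,0.016,0,0.045,0,0,-2.3,-0.0375,0.016,0,0.045,0,0,-2.3,-0.0375,0.016,0,0.045,0,0,-2.3,-0.0375,0.016,0,0.045,0,0,-2.3,-0.0375,0.016,0,0.045,0,0,-2.3,-0.0375,0.016,0,0.045,0,0,-2.3,-0.0375,0.016,0,0.045,0,0,-2.3,-0.0375,0.016,0,0.045,0,0,-2.3,-0.0375,0.016,0,0.045,0,0,-2.3,-0.0375,0.016,0,0.045,0,0,-2.3,-0.0375,0.016,0,0.045],
)

```text
clock: 10.32
position: [0.4894, 0.0874, 0.2878]
ee_rot: [-0.236, 0.972, 0.0, -0.001]
ft_force: [0.3, 0.4, 0.8]
grip_width: 0.528
grasp_force: 0.0
```

```bash
python3 - <<'E'
from h import *
go(.49,.0875,.215,120);print(manip.get_obs()["joint_pos"].round(2))
E
```

```text
turn [ 0.0008 -0.001  -0.048 ] shift [-0.0006 -0.0002  0.0728] t 10.325 [0.4894 0.0874 0.2878] [0.3 0.4 0.8] [ 0.055 -0.026 -0.025] 0.5283243538572022 0.0
[ 0.64  0.31 -1.03  1.89  0.3   1.1   1.55]
```

Call:
move_arm(
  plan=[0,0,-0.045,-0.0005,0,0.04,0.045,0,0,-0.045,-0.0005,0,0.065,0.045,0,0,-0.045,-0.0005,0,0.071,0.045,0,0,-0.045,-0.0005,0,0.071,0.03,0,0,-0.045,-0.0005,0,0.071,0.018,0,0,-0.045,-0.0005,0,0.071,0.006,0,0,-0.045,-0.0005,0,0.071,0.006,0,0,-0.045,-0.0005,0,0.071,0.006,0,0,-0.045,-0.0005,0,0.071,0.006],
  squeeze=40,
)

```text
clock: 11.45
position: [0.4901, 0.0889, 0.2186]
ee_rot: [-0.255, 0.967, 0.0, 0.001]
ft_force: [-3.7, 3.8, 4.3]
grip_width: 0.127
grasp_force: 39.9
```

```bash
cat >> h.py <<'E'
def feel():
    o=manip.get_obs();y=R.from_quat(o["ee_rot"]).as_matrix()[:,1]
    print("t",o["clock"],"yaw",round(np.degrees(np.arctan2(y[1],y[0])),2),o["position"].round(4),"F",o["ft_force"].round(1),"M",o["torque"].round(3),round(o["grip_width"],3),round(o["grasp_force"],1),o["joint_pos"].round(2)[[2,6]])
E
python3 -c "
from h import *
feel()"
```

```text
t 11.45 yaw 119.5 [0.4901 0.0889 0.2186] F [-3.7  3.8  4.3] M [ 1.035  0.721 -0.152] 0.127 39.9 [-0.97  1.49]
```

Call:
move_arm(
  plan=[0,0,0.1,0,0,0,0.006,0,0,0.2,0,0,0,0.006,0,0,0.3,0,0,0,0.006,0,0,0.4,0,0,0,0.006,0,0,0.4,0,0,0,0.006],
)

```text
clock: 12.08
position: [0.4903, 0.0882, 0.2185]
ee_rot: [-0.057, 0.998, -0.0, 0.001]
ft_force: [-3.9, 1.5, 7.4]
grip_width: 0.126
grasp_force: 40.2
```

```bash
python3 -c "
from h import *
feel()"
```

```text
t 12.075 yaw 96.57 [0.4903 0.0882 0.2185] F [-3.9  1.5  7.4] M [ 0.367  0.657 -0.153] 0.126 40.2 [-0.89  1.13]
```

Call:
move_arm(
  plan=[0,0,0.05,0,0,0,0.006,0,0,0.1,0,0,0,0.006],
)

```text
clock: 12.32
position: [0.4904, 0.088, 0.2185]
ee_rot: [-0.008, 1.0, -0.0, 0.001]
ft_force: [-3.2, 0.8, 8.4]
grip_width: 0.13
grasp_force: 40.4
```

```bash
python3 -c "
from h import *
feel()"
```

```text
t 12.325 yaw 90.87 [0.4904 0.088  0.2185] F [-3.2  0.8  8.4] M [0.076 0.691 0.163] 0.13 40.4 [-0.87  1.04]
```

Call:
move_arm(
  plan=[0,0,0.04,0,0,0,0.006,0,0,0.08,0,0,0,0.006],
)

```text
clock: 12.58
position: [0.4904, 0.0879, 0.2185]
ee_rot: [0.032, 0.999, -0.0, 0.001]
ft_force: [-3.8, -0.2, 8.2]
grip_width: 0.129
grasp_force: 40.4
```

```bash
python3 -c "
from h import *
feel()"
```

```text
t 12.575 yaw 86.3 [0.4904 0.0879 0.2185] F [-3.8 -0.2  8.2] M [0.007 0.726 0.176] 0.129 40.4 [-0.86  0.97]
```

Call:
move_arm(
  plan=[0,0,0.04,0,0,0,0.006,0,0,0.08,0,0,0,0.006],
)

```text
clock: 12.82
position: [0.4904, 0.0877, 0.2185]
ee_rot: [0.072, 0.997, -0.0, 0.001]
ft_force: [-3.4, -0.7, 8.5]
grip_width: 0.13
grasp_force: 40.5
```

```bash
python3 -c "
from h import *
feel()"
```

```text
t 12.825 yaw 81.71 [0.4904 0.0877 0.2185] F [-3.4 -0.7  8.5] M [-0.164  0.785  0.196] 0.13 40.5 [-0.84  0.89]
```

Call:
move_arm(
  plan=[0,0,0.025,0,0,0,0.006,0,0,0.05,0,0,0,0.006],
)

```text
clock: 13.08
position: [0.4904, 0.0876, 0.2185]
ee_rot: [0.097, 0.995, -0.0, 0.001]
ft_force: [-3.6, -1.4, 9.2]
grip_width: 0.135
grasp_force: 40.5
```

```bash
python3 -c "
from h import *
feel()"
```

```text
t 13.075 yaw 78.86 [0.4904 0.0876 0.2185] F [-3.6 -1.4  9.2] M [-0.193  0.832  0.141] 0.135 40.5 [-0.83  0.85]
```

Call:
move_arm(
  plan=[0,0,0.025,0,0,0,0.006,0,0,0.05,0,0,0,0.006],
)

```text
clock: 13.32
position: [0.4904, 0.0876, 0.2185]
ee_rot: [0.122, 0.993, -0.0, 0.001]
ft_force: [-4.2, -0.7, 10.2]
grip_width: 0.133
grasp_force: 40.6
```

```bash
python3 -c "
from h import *
feel()"
```

```text
t 13.325 yaw 76.0 [0.4904 0.0876 0.2185] F [-4.2 -0.7 10.2] M [-0.33   0.811  0.186] 0.133 40.6 [-0.82  0.8 ]
```

Call:
move_arm(
  plan=[0,0,0.025,0,0,0,0.006,0,0,0.05,0,0,0,0.006],
)

```text
clock: 13.58
position: [0.4904, 0.0875, 0.2185]
ee_rot: [0.147, 0.989, -0.001, 0.001]
ft_force: [-4.6, -2.5, 9.8]
grip_width: 0.131
grasp_force: 40.6
```

```bash
python3 -c "
from h import *
feel()"
```

```text
t 13.575 yaw 73.13 [0.4904 0.0875 0.2185] F [-4.6 -2.5  9.8] M [-0.415  0.861  0.151] 0.131 40.6 [-0.81  0.75]
```

Call:
move_arm(
  plan=[0,0,0.025,0,0,0,0.006,0,0,0.05,0,0,0,0.006],
)

```text
clock: 13.82
position: [0.4903, 0.0874, 0.2185]
ee_rot: [0.171, 0.985, -0.001, 0.001]
ft_force: [-4.1, -2.0, 10.5]
grip_width: 0.13
grasp_force: 40.7
```

```bash
python3 -c "
from h import *
feel()"
```

```text
t 13.825 yaw 70.26 [0.4903 0.0874 0.2185] F [-4.1 -2.  10.5] M [-0.51   0.899  0.12 ] 0.13 40.7 [-0.8   0.71]
```

Call:
move_arm(
  plan=[0,0,0.025,0,0,0,0.006,0,0,0.05,0,0,0,0.006],
)

```text
clock: 14.08
position: [0.4903, 0.0873, 0.2185]
ee_rot: [0.196, 0.981, -0.001, 0.0]
ft_force: [-5.3, -3.1, 9.4]
grip_width: 0.127
grasp_force: 40.7
```

```bash
python3 -c "
from h import *
feel()"
```

```text
t 14.075 yaw 67.39 [0.4903 0.0873 0.2185] F [-5.3 -3.1  9.4] M [-0.589  1.004  0.243] 0.127 40.7 [-0.79  0.66]
```

Call:
move_arm(
  plan=[0,0,0.025,0,0,0,0.006,0,0,0.05,0,0,0,0.006],
)

```text
clock: 14.32
position: [0.4903, 0.0872, 0.2185]
ee_rot: [0.22, 0.975, -0.001, 0.0]
ft_force: [-5.0, -3.3, 10.9]
grip_width: 0.131
grasp_force: 40.8
```

```bash
python3 -c "
from h import *
feel()"
```

```text
t 14.325 yaw 64.52 [0.4903 0.0872 0.2185] F [-5.  -3.3 10.9] M [-0.716  0.99   0.17 ] 0.131 40.8 [-0.79  0.62]
```

```bash
cat >> h.py <<'E'
def feeln(n=3):
    m=[manip.get_obs()["torque"][2]]
    for i in range(n): manip.camera("top");m.append(manip.get_obs()["torque"][2])
    print(np.round(m,3),round(np.mean(m),3));feel()
E
python3 -c "
from h import *
feeln()"
```

```text
[0.17  0.073 0.006 0.012] 0.065
t 14.475 yaw 64.54 [0.4903 0.0872 0.2185] F [-4.8 -3.1 11. ] M [-0.651  1.018  0.012] 0.133 40.7 [-0.79  0.62]
```

Call:
move_arm(
  plan=[0,0,0.03,0,0,0,0.006],
)

```text
clock: 14.6
position: [0.4903, 0.0872, 0.2185]
ee_rot: [0.235, 0.972, -0.001, 0.0]
ft_force: [-5.5, -3.5, 11.5]
grip_width: 0.132
grasp_force: 40.8
```

```bash
python3 -c "
from h import *
feeln()"
```

```text
[0.154 0.084 0.007 0.006] 0.063
t 14.75 yaw 62.82 [0.4903 0.0872 0.2185] F [-5.5 -2.6 11. ] M [-0.667  1.041  0.006] 0.126 40.7 [-0.78  0.59]
```

Call:
move_arm(
  plan=[0,0,0.02,0,0,0,0.006,0,0,0.04,0,0,0,0.006],
)

```text
clock: 15.0
position: [0.4903, 0.0871, 0.2185]
ee_rot: [0.254, 0.967, -0.001, 0.0]
ft_force: [-5.3, -3.5, 11.7]
grip_width: 0.124
grasp_force: 40.9
```

```bash
python3 -c "
from h import *
feel()"
```

```text
t 15.0 yaw 60.52 [0.4903 0.0871 0.2185] F [-5.3 -3.5 11.7] M [-0.798  1.177  0.149] 0.124 40.9 [-0.77  0.55]
```

Call:
move_arm(
  plan=[0,0,0.02,0,0,0,0.006,0,0,0.04,0,0,0,0.006],
)

```text
clock: 15.25
position: [0.4902, 0.087, 0.2185]
ee_rot: [0.274, 0.962, -0.001, 0.0]
ft_force: [-6.2, -4.0, 12.0]
grip_width: 0.13
grasp_force: 40.9
```

```bash
python3 -c "
from h import *
feel()"
```

```text
t 15.25 yaw 58.22 [0.4902 0.087  0.2185] F [-6.2 -4.  12. ] M [-0.869  1.234  0.191] 0.13 40.9 [-0.77  0.51]
```

Call:
move_arm(
  plan=[0,0,0.02,0,0,0,0.006,0,0,0.04,0,0,0,0.006],
)

```text
clock: 15.5
position: [0.4902, 0.087, 0.2185]
ee_rot: [0.293, 0.956, -0.001, 0.0]
ft_force: [-6.5, -5.0, 12.9]
grip_width: 0.13
grasp_force: 41.0
```

```bash
python3 -c "
from h import *
feel()"
```

```text
t 15.5 yaw 55.93 [0.4902 0.087  0.2185] F [-6.5 -5.  12.9] M [-0.91   1.328  0.189] 0.13 41.0 [-0.76  0.48]
```

Call:
move_arm(
  plan=[0,0,0.02,0,0,0,0.006,0,0,0.04,0,0,0,0.006],
)

```text
clock: 15.75
position: [0.4902, 0.0869, 0.2185]
ee_rot: [0.312, 0.95, -0.001, 0.0]
ft_force: [-6.7, -4.8, 12.4]
grip_width: 0.133
grasp_force: 41.0
```

```bash
python3 -c "
from h import *
feel()"
```

```text
t 15.75 yaw 53.63 [0.4902 0.0869 0.2185] F [-6.7 -4.8 12.4] M [-0.961  1.337  0.168] 0.133 41.0 [-0.75  0.44]
```

Call:
move_arm(
  plan=[0,0,0.02,0,0,0,0.006,0,0,0.04,0,0,0,0.006],
)

```text
clock: 16.0
position: [0.4901, 0.0869, 0.2185]
ee_rot: [0.331, 0.944, -0.001, 0.0]
ft_force: [-7.6, -5.1, 12.6]
grip_width: 0.128
grasp_force: 41.1
```

```bash
python3 -c "
from h import *
feel()"
```

```text
t 16.0 yaw 51.34 [0.4901 0.0869 0.2185] F [-7.6 -5.1 12.6] M [-1.033  1.372  0.158] 0.128 41.1 [-0.74  0.4 ]
```

Call:
move_arm(
  plan=[0,0,0.02,0,0,0,0.006,0,0,0.04,0,0,0,0.006],
)

```text
clock: 16.25
position: [0.4901, 0.0868, 0.2185]
ee_rot: [0.35, 0.937, -0.001, 0.0]
ft_force: [-8.3, -4.8, 13.2]
grip_width: 0.13
grasp_force: 41.2
```

```bash
python3 - <<'E'
from h import *
feel();p=manip.camera("side");save(p,"s5",(245,170,325,250),7)
for l in("lobe","jar_blue_center"):print(l,[w(p,r["position"]).round(4).tolist() for r in manip.tip_of(p,l)])
E
```

```text
t 16.25 yaw 49.05 [0.4901 0.0868 0.2185] F [-8.3 -4.8 13.2] M [-1.098  1.513  0.307] 0.13 41.2 [-0.74  0.37]
lobe [[0.7451, 0.0656, 0.0272], [0.4578, 0.1183, 0.0197]]
jar_blue_center [[0.4069, -0.1564, 0.0126], [0.4864, 0.1358, 0.0277], [0.4861, -0.0333, 0.0127]]
```

View pics/s5.png

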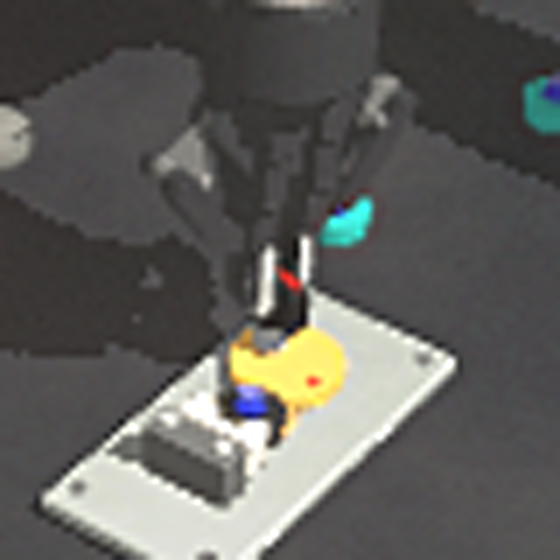

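Call:
move_arm(
  plan=[0,0,0.015,0,0,0,0.006,0,0,0.03,0,0,0,0.006],
)

```text
clock: 16.65
position: [0.4901, 0.0868, 0.2185]
ee_rot: [0.364, 0.931, -0.001, 0.0]
ft_force: [-6.7, -5.6, 14.7]
grip_width: 0.131
grasp_force: 41.3
```

```bash
python3 -c "
from h import *
feel()"
```

```text
t 16.65 yaw 47.34 [0.4901 0.0868 0.2185] F [-6.7 -5.6 14.7] M [-1.189  1.517  0.254] 0.131 41.3 [-0.73  0.34]
```

Call:
move_arm(
  plan=[0,0,0.015,0,0,0,0.006,0,0,0.03,0,0,0,0.006],
)

```text
clock: 16.9
position: [0.49, 0.0867, 0.2185]
ee_rot: [0.378, 0.926, -0.001, 0.0]
ft_force: [-8.5, -6.3, 14.5]
grip_width: 0.133
grasp_force: 41.4
```

```bash
python3 -c "
from h import *
feel()"
```

```text
t 16.9 yaw 45.62 [0.49   0.0867 0.2185] F [-8.5 -6.3 14.5] M [-1.192  1.592  0.275] 0.133 41.4 [-0.73  0.31]
```

Call:
move_arm(
  plan=[0,0,0.009,0,0,0,0.006,0,0,0.018,0,0,0,0.006],
)

```text
clock: 17.15
position: [0.49, 0.0867, 0.2185]
ee_rot: [0.386, 0.923, -0.001, 0.0]
ft_force: [-8.7, -5.5, 14.4]
grip_width: 0.131
grasp_force: 41.4
```

```bash
python3 -c "
from h import *
feeln(5)"
```

```text
[0.286 0.259 0.201 0.287 0.198 0.225] 0.243
t 17.4 yaw 44.61 [0.49   0.0867 0.2185] F [-7.7 -6.  14.1] M [-1.248  1.688  0.225] 0.131 41.3 [-0.72  0.29]
```

Call:
move_arm(
  plan=[0,0,0,0,0,0,0.02,0,0,0,0,0,0,0.035,0,0,0,0,0,0,0.045,0,0,0,0,0,0,0.045,0,0,0,0,0,-0.03,0.045,0,0,0,0,0,-0.08,0.045,0,0,0,0,0,-0.12,0.045,0,0,0,0,0,-0.12,0.045],
)

```text
clock: 18.4
position: [0.4909, 0.0881, 0.3404]
ee_rot: [0.387, 0.922, 0.001, 0.003]
ft_force: [0.1, 0.7, 0.0]
grip_width: 0.529
grasp_force: 0.0
```

```bash
python3 - <<'E'
from h import *
feel();p=manip.camera("side");save(p,"s6",(245,170,325,250),7)
for l in("lobe","jar_blue_center","knob_grip"):print(l,[w(p,r["position"]).round(4).tolist() for r in manip.tip_of(p,l)])
E
```

```text
t 18.4 yaw 44.52 [0.4909 0.0881 0.3404] F [0.1 0.7 0. ] M [-0.038  0.032  0.014] 0.529 0.0 [-0.78  0.41]
lobe [[0.7435, 0.0649, 0.0277], [0.4594, 0.124, 0.0186]]
jar_blue_center [[0.4841, 0.1353, 0.0282], [0.4872, -0.0321, 0.014], [0.4032, -0.1583, 0.012]]
knob_grip [[0.756, 0.1207, 0.0824], [0.4945, 0.0885, 0.0567]]
```

View pics/s6.png

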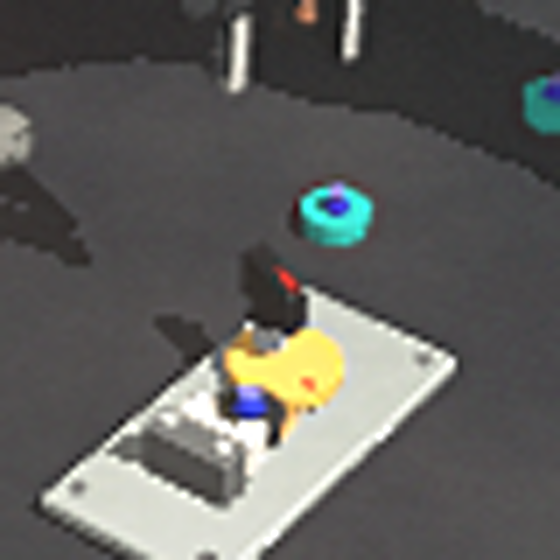

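The jar sits upright in the V at crop pixel (250,402), with the lobe bearing on it and the fingers clear. Since release on the seat it has moved (-1.9, +1.7) px, which matches a flat slide of about 8 mm along the plate with no lift.

```bash
python3 -c "
from workcell import manip
print(manip.hand_in())"
```

```text
the job is handed in; nothing more can be done
None
```

I set the blue jar on the seat, clamped it with the cam at an estimated 8 N (worked out from the knob torque and turn angle), let go of the knob with the gripper clear, and handed the job in; no verdict came back.

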